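# Seat the filter cell of the air sampler for its leak check

## Robot

A 6-joint arm with a two-finger parallel gripper is mounted at the origin on a cart in front of the work surface, level with it; the furniture and walls round the work are solid. World frame = base frame: x ahead of the robot, y to its left, z up, the work surface at z = 0. Lengths are in mm, angles in rad, forces in N, time in s.
With the tool pointing down it reaches from about 275 to 750 mm from the base axis. Payload 10.2 kg.
Tool frame: the origin (TCP) lies midway between the tips of the shut fingers; the grasp point (between the pads) lies 19 mm behind it (ctrl.tcp_to_grasp is the z of the grasp point in the tool frame, in mm); z points along the fingers, y is the direction in which the jaws open and shut (so a half turn about z gives the same grasp; the last joint's range is limited). The gripper opens to 85 mm and grips with 20 to 120 N. Pads are 22 mm wide; open, the fingers measure 114 mm over their backs; the gripper's body (76 mm by 85 mm) begins 54 mm behind the grasp point. The pads swing forward as they close: fully open they stand 13 mm farther back than shut.
Start: joints at [1.029, 0.313, 1.498, -0, 1.331, -0.223], TCP at [164.562, 498.548, 192.994] pointing down, gripper open.
Joint ranges: [-2.94, 2.94], [-0.97, 2.17], [0.19, 2.56], [-1.23, 4.37], [0.02, 3.11], [-2.88, 2.88]. Speed limits (rad/s): [2.39, 2.39, 3.01, 3.14, 3.14, 3.14].

## Interface

Orientations are given as a unit quaternion [w, x, y, z].
In Python, from rig import sensors, capture, order, ctrl gives the robot as it stands. The module is installed in compiled form; this text tells all that it offers.
- The arm moves only by the tool play_rows, never from a script. Its argument "deltas" is a list of rows, each a list of 7 numbers: the shift along the world's x, y, z in units of 40 mm (1.0 is 40 mm), then the turn, a rotation vector about the world's x, y, z in units of 6 degrees (1.0 is 6 degrees), then the opening, from -1 (shut) to 1 (fully open). A call has 1 to 8 rows; each row shifts and turns the commanded pose from where the row before left it; what a row does not reach is not made up. A row lasts 1/12 s, in which the tool goes at most 41.7 mm and 7.16 degrees, less where a joint would pass 70% of its speed; a pose out of reach is approached as far as the arm can. A call is refused whole if a number of a shift passes 1 or a number of a turn 1, either way. A call with a gripper value outside its range is refused whole. The fingers move at their own pace and stop on an object; "squeeze" is the grip in N (left out, the last holds). Time passes only in rows, so rows that do not move let the fingers close. It gives the time, the measured TCP pose, the force and the opening at its end, in the units of the state.
- sensors.sense(): the state, without advancing time (a new reading comes with each control period).
- capture(name): name is "scene" or "top" or "wrist"; returns a dict with "pixels" (400x640x3 uint8, red, green, blue), "z_map" (400x640 float32, mm along the optical axis (not along the pixel's ray), 0 where there is no reading), "fx", "fy", "cx", "cy" (pixels), "eye" and "rotation" of the camera in the world; the wrist camera has in their place "tool_from_camera" (4x4, takes a point from camera to tool coordinates, whose origin is the TCP and whose axes are the flange's). Camera axes: x right, y down, z forward; pixel columns grow to the right and rows downward; lengths in mm; the calibration is good to about 2 mm. The wrist camera is an equidistant fisheye: a pixel r from the principal point sees the ray r / f radians off the axis. A picture is of the moment at which its call begins: read the wrist's pose just before it.
- order.finish_job(): hands the job in, once; it reports no verdict.
The state is a dict: "time_s": time; "joints": joint angles; "dq": joint speeds; "tau": joint torques, N m; "eef_pos": TCP position; "ee_rot": TCP orientation; "force": force on the tool from outside, world axes, zero at the start; "wrist_torque": the same for the moment, N m; "grip_width": opening from 0.0 (shut) to 1.0 (fully open).
Only numpy, scipy, OpenCV 4.12 (cv2) and the standard library are available. Lean on these libraries where they do the work, as an engineer would, in place of code of your own. Each camera call takes 0.05 s, during which the arm holds its last target. There are 200 camera calls.

## Task

Get the air sampler ready for its leak check: swing the carry handle out of the way to the back until it clicks into its parked detent, then turn the knurled filter cell on top until its hidden keyways drop over the pins, and push it fully home against the sprung seal without forcing it. Finish still holding it pushed home (it springs up if let go), and leave the other things on the cart where they are.

Things in the scene. Friction and masses are not known exactly. Their poses are not given: they have to be found in the camera images.
- port (a point): Filter port of the bench air sampler, a low white pump case 120 mm deep x 110 wide x 66 high that cannot shift. The point is the centre of the flat shoulder ring (64 mm across) on its top, 72 mm above the table, on the port's upright axis. z up, x to the back of the case, y to its left. A 37 mm spigot with three side pins 120 degrees apart, at an unknown angle, rises here, hidden by the collar.
- cell_mid (a point): Filter cell: loose knurled aluminium collar on the port, 56 mm across, 33 mm high, about 0.11 kg, with a perforated inlet plate on top; the point is on its axis, half-way up, z up. Grip the upper half of its knurled side. Above port this point stands 26.5 mm at the start, 21 mm when the keyways have dropped over the pins, 16.5 mm when home.
- cell_edge (a point): Centre of the collar's lower edge, at first 10 mm above the shoulder: a flange inside stands on the pins. It has three hidden keyways 120 degrees apart. They come over the pins after a turn of 0.2 to 1.7 rad, whichever way round, and stay over them for the next 0.3 rad. Pressed lightly, the collar then drops 5.5 mm on to the sprung seal and has 0.3 rad of play; with a pin hard against a keyway's side it sinks stiffly.
- seal (a joint): Travel in m of the sprung seal plate inside the port: 0 while free, about 0.0045 with the collar home, its lower edge on the shoulder. The spring pushes back 4.5 N at first touch and about 9 N at home, and lifts the collar again if it is let go.
- handle_grip (a point): Middle of the carry handle's round rubber grip, 15 mm thick and 102 mm long, lying along y of the sampler between two flat steel arms. At the start it stands above the collar, in the gripper's way.
- handle_pivot (a point): The handle's hinge axis, midway between its pivots on the two sides of the case, 46 mm above the table, under the port's centre; axes as port. The grip's centre circles it at 115 mm.
- handle (a joint): Angle of the carry handle, rad: 0 upright over the port, growing as it swings to the back (+x of port). It starts at 0 to 0.3 and stays there by friction. A spring-ball detent resists from about 1.0 rad (2 to 3 N at the grip), is passed at 1.17 and holds the handle at its stop at 1.30, with the grip 77 mm above the table and 111 mm behind the port's axis.
- filter_box: Bystander: flat square box of filter discs, 34x34x17 mm, beside the sampler; origin under its centre.
- forceps: Bystander: thin steel forceps, 126 mm long, lying in front of the sampler; origin under its centre.
- timer: Bystander: flat three-key bench timer, 62x64x19 mm, behind and left of the sampler; origin under its centre.
- pot: Bystander: screw-cap specimen pot, 50 mm across, 55 mm high, behind the sampler; origin under its centre.

How it is judged:
By the outcome, as a careful person would: the job done as asked, in the order asked, and still so for the second after the job is handed in, while the arm keeps its last pose, push and grip.
It also fails if it takes over 58 s, if anything falls off the work surface, if the arm or the gripper's body presses on something with over 40 N, if the wrist force passes 120 N, or if a joint passes its speed limit or range.

## Working session

There is one attempt and no reset: what is moved stays moved. The work goes in short steps, Python scripts to look and compute and a tool call to move; the robot and the scene stay as the last step left them, time stands still between calls to the robot, and variables do not carry over. Pictures are saved under pics/ and viewed, about 8 in all and at most 12, crops included, and the job is handed in when it is done.

Besides the shell and the picture viewer there is one more tool, called after "Request:" as name(argument=value, ...) on one line, values as JSON. play_rows: Moves the arm, as the interface text tells. Its arguments: {"type":"object","properties":{"deltas":{"type":"array","items":{"type":"array","items":{"type":"number"}}},"squeeze":{"type":"number"}},"required":["deltas"]}

```bash
mkdir -p pics; cat > h.py <<'E'
import numpy as np, cv2
from rig import sensors, capture, order, ctrl
def save(n,f,crop=None,s=1):
    c=capture(n); im=c["pixels"][...,::-1]
    np.savez('pics/'+f+'.npz',**{k:v for k,v in c.items()})
    if crop: im=im[crop[1]:crop[3],crop[0]:crop[2]]
    cv2.imwrite('pics/'+f+'.png',cv2.resize(im,None,fx=s,fy=s)); return c
def pts(c):
    z=c["z_map"]; v,u=np.mgrid[:z.shape[0],:z.shape[1]]
    p=np.stack([(u-c["cx"])/c["fx"]*z,(v-c["cy"])/c["fy"]*z,z],-1)
    w=p@np.array(c["rotation"]).T+np.array(c["eye"]); w[z==0]=np.nan; return w
E
python3 - <<'E'
from h import *
for n in("top","scene"):
    c=save(n,n+"0"); w=pts(c); print(n,c["eye"],c["fx"])
    if n=="top":
        for lo,hi in((60,70),(80,95),(95,110),(110,125),(145,175)):
            m=(w[...,2]>lo)&(w[...,2]<hi); v,u=np.where(m)
            print(lo,hi,m.sum(),np.nanmin(w[m],0) if m.any() else'',np.nanmax(w[m],0) if m.any() else '')
s=sensors.sense();print(s,ctrl.tcp_to_grasp)
E
```

```text
Traceback (most recent call last):
  File "h.py", line 11, in pts
    w=p@np.array(c["rotation"]).T+np.array(c["eye"]); w[z==0]=np.nan; return w
      ~^~~~~~~~~~~~~~~~~~~~~~~~~~
ValueError: matmul: Input operand 1 has a mismatch in its core dimension 0, with gufunc signature (n?,k),(k,m?)->(n?,m?) (size 4 is different from 3)
```

View pics/top0.png

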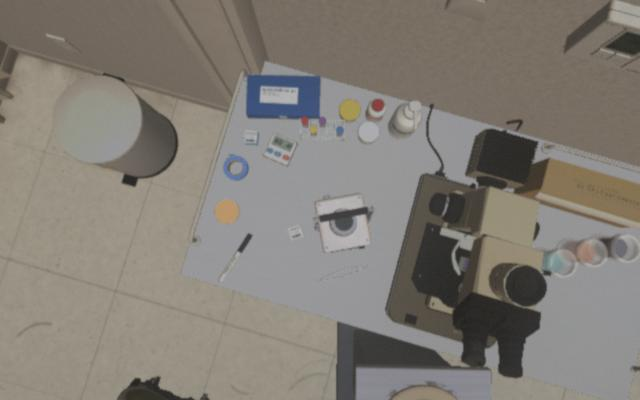

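The top view shows the sampler near pixel (343,222), with the handle bar across it at (343,214), the forceps at (343,272), the box at (295,233) and the timer at (281,149). The camera rotation turns out to be a quaternion, so I'll fix the helper.

```bash
sed -i 's/np.array(c\["rotation"\]).T/R.from_quat(np.roll(c["rotation"],-1)).as_matrix().T/; 1a from scipy.spatial.transform import Rotation as R' h.py
python3 - <<'E'
from h import *
for n in("top","scene"):
    c=save(n,n+"0"); w=pts(c); print(n,c["eye"],c["rotation"],c["fx"])
    if n=="top":
        for u,v in((343,222),(343,214),(343,272),(295,233),(281,149),(320,222),(368,132),(420,380)): print(u,v,w[v,u].round(1))
        P=w[185:260,305:380].reshape(-1,3)
        for lo,hi in((60,70),(90,107),(145,185)):
            q=P[(P[:,2]>lo)&(P[:,2]<hi)]; 
            if len(q)>5: print(lo,hi,len(q),q.mean(0).round(1),cv2.minAreaRect(q[:,:2].astype(np.float32)))
s=sensors.sense();print(s,ctrl.tcp_to_grasp)
E
```

```text
top [ 443.78023165  245.30549947 1149.56413838] [-0.0294255   0.71416136 -0.69875586  0.02911949] 478.0962041430081
343 222 [483.3 201.6 119.7]
343 214 [497.8 204.  169.9]
343 272 [369.  194.4   2.8]
295 233 [458.8 310.2  16.8]
281 149 [658.6 348.9  19.3]
320 222 [484.1 251.4  69.8]
368 132 [695.8 144.7  56.9]
420 380 [122.5   9.7   0.6]
60 70 1636 [482.1 200.5  66.2] ((484.8507080078125, 197.79360961914062), (120.54784393310547, 116.3556137084961), 11.845937728881836)
90 107 13 [487.3 187.8  98.5] ((478.76629638671875, 199.20703125), (30.920419692993164, 124.40406036376953), 12.755803108215332)
145 185 410 [497.7 202.1 166.6] ((497.49432373046875, 203.62808227539062), (15.209918975830078, 126.2293701171875), 11.765948295593262)
scene [ 41.76138439  -2.38297185 777.24372059] [-0.29769162  0.8093455  -0.47292294  0.18078565] 427.5852302969395
{'time_s': 0.15, 'joints': array([ 1.02858387e+00,  3.13303591e-01,  1.49824430e+00,  9.41925389e-06,
        1.33102966e+00, -2.23366688e-01]), 'dq': array([ 0.00042248, -0.0015368 , -0.00344359, -0.00012993,  0.00030119,
       -0.00014617]), 'tau': array([ 4.01981970e-04, -4.12371397e+01, -2.59800929e+01, -3.03796896e-04,
        3.23041211e-03,  2.39898282e-05]), 'eef_pos': array([164.44178041, 498.33778441, 192.58259284]), 'ee_rot': array([-1.88178468e-04,  1.58749524e-01,  9.87318766e-01, -4.55101955e-04]), 'force': array([-1.00735147, -0.68234213,  0.12302584]), 'wrist_torque': array([ 0.01121003, -0.05422012, -0.01011906]), 'grip_width': 0.9980759755637917} -18.700000000000003
```

View pics/scene0.png

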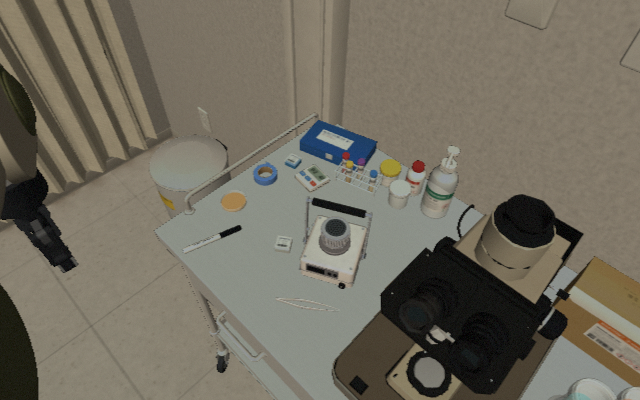

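The scene view shows the upright grip bar at (340,208), the collar at (335,235) and a clear rear path. From the top view the case sits at about (485,199) with yaw about 11.8°, and the grip is at (497.5,203.6,160). Next I'll move above the grip with the jaws along case x.

Request:
play_rows(deltas=[[0.69,-0.61,0.05,0,0,-0.83,0.2],[0.69,-0.61,0.05,0,0,-0.83,0.2],[0.69,-0.61,0.05,0,0,-0.83,0.2],[0.69,-0.61,0.05,0,0,-0.83,0.2],[0.69,-0.61,0.05,0,0,-0.83,0.2],[0.69,-0.61,0.05,0,0,-0.83,0.2],[0.69,-0.61,0.05,0,0,-0.83,0.2],[0.69,-0.61,0.05,0,0,-0.83,0.2]])

```text
time_s: 0.82
eef_pos: [386.4, 301.9, 209.0]
ee_rot: [-0.0, 0.488, 0.873, -0.0]
force: [0.9, 1.0, 0.2]
grip_width: 0.598
```

Request:
play_rows(deltas=[[0.69,-0.61,0,0,0,-0.83,0.2],[0.69,-0.61,0,0,0,-0.83,0.2],[0.69,-0.61,0,0,0,-0.83,0.2],[0.69,-0.61,0,0,0,-0.83,0.2],[0,0,0,0,0,0,0.2],[0,0,0,0,0,0,0.2]])

```text
time_s: 1.32
eef_pos: [496.4, 204.6, 208.3]
ee_rot: [-0.0, 0.63, 0.776, -0.0]
force: [-1.0, 0.2, 0.4]
grip_width: 0.599
```

```bash
python3 - <<'E'
from h import *
s=sensors.sense();print({k:np.round(s[k],3) for k in('time_s','eef_pos','ee_rot','force','joints','grip_width')})
r=R.from_quat(np.roll(s['ee_rot'],-1)).as_matrix();print(np.degrees(np.arctan2(r[1,1],r[0,1])))
c=save("wrist","wr0"); print(c["fx"],c["cx"],c["cy"],c["tool_from_camera"])
E
```

```text
{'time_s': np.float64(1.317), 'eef_pos': array([496.418, 204.571, 208.317]), 'ee_rot': array([-0.   ,  0.63 ,  0.776, -0.   ]), 'force': array([-0.966,  0.209,  0.401]), 'joints': array([ 0.172,  0.329,  1.435,  0.   ,  1.379, -0.034]), 'grip_width': np.float64(0.599)}
11.837204901745976
309.70691628693146 317.27172930401474 199.2960024066712 [[ 3.31556614e-04 -9.49667508e-01 -3.13259501e-01  8.17542530e+01]
 [ 9.99999800e-01  4.83668910e-04 -4.07866645e-04 -6.59961325e-02]
 [ 5.38851581e-04 -3.13259303e-01  9.49667478e-01 -1.80347882e+02]
 [ 0.00000000e+00  0.00000000e+00  0.00000000e+00  1.00000000e+00]]
```

View pics/wr0.png

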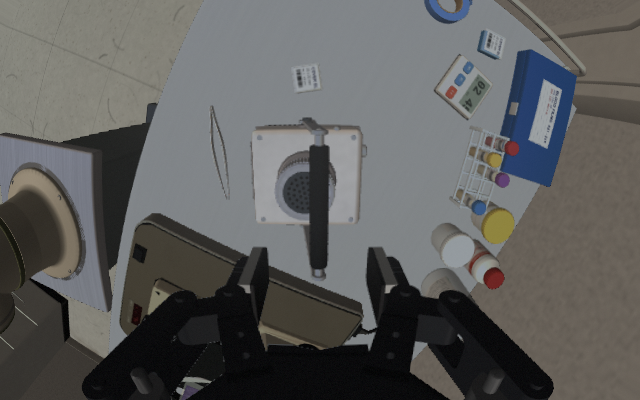

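The wrist view shows the bar upright at column 318, centred between the fingers (midpoint about 317), and the perforated plate near (303,190). I'll compute both positions by casting rays.

```bash
cat >> h.py <<'E'
def wray(c,s,u,v,z):
    """world point where the wrist fisheye ray of pixel u,v meets plane z"""
    x,y=u-c["cx"],v-c["cy"]; r=np.hypot(x,y); t=r/c["fx"]
    d=np.array([x/r*np.sin(t),y/r*np.sin(t),np.cos(t)])
    T=np.array(c["tool_from_camera"]); Q=R.from_quat(np.roll(s['ee_rot'],-1)).as_matrix()
    o=Q@T[:3,3]+s['eef_pos']; d=Q@(T[:3,:3]@d); return o+d*(z-o[2])/d[2]
E
python3 - <<'E'
from h import *
s=sensors.sense(); c=dict(np.load('pics/wr0.npz'))
for n,u,v,z in(("barA",318,146,160),("barB",318,266,160),("plate",303,190,115),("sc1",262,134,66),("sc2",352,134,66),("sc3",262,218,66),("sc4",351,217,66)):print(n,wray(c,s,u,v,z).round(1))
E
```

```text
barA [486.  252.5 160. ]
barB [507.1 153.2 160. ]
plate [482.4 203.2 115. ]
sc1 [428.5 239.9  66. ]
sc2 [521.  259.1  66. ]
sc3 [443.7 146.4  66. ]
sc4 [541.8 168.7  66. ]
```

Request:
play_rows(deltas=[[0,0,-0.5,0,0,0,0.2],[0,0,-0.6,0,0,0,0.2],[0,0,-0.58,0,0,0,0.2],[0,0,0,0,0,0,-0.3],[0,0,0,0,0,0,-1],[0,0,0,0,0,0,-1],[0,0,0,0,0,0,-1],[0,0,0,0,0,0,-1]], squeeze=20)

```text
time_s: 2.03
eef_pos: [496.2, 206.1, 143.1]
ee_rot: [0.001, 0.629, 0.777, 0.001]
force: [1.0, -0.1, 0.6]
grip_width: -0.003
```

```bash
python3 - <<'E'
import numpy as np
# arc in steps (units), theta 0.113 -> 1.31
t=np.linspace(.113,1.31,25); a=np.radians(12)
x=115*np.sin(t);z=115*np.cos(t)
print(np.c_[np.diff(x)*np.cos(a),np.diff(x)*np.sin(a),np.diff(z)].round(2)[::1]/40)
E
```

```text
[[ 0.139    0.0295  -0.01975]
 [ 0.13775  0.02925 -0.02675]
 [ 0.13625  0.029   -0.03375]
 [ 0.1345   0.0285  -0.04075]
 [ 0.13225  0.02825 -0.0475 ]
 [ 0.12975  0.0275  -0.05425]
 [ 0.127    0.027   -0.06075]
 [ 0.124    0.02625 -0.067  ]
 [ 0.1205   0.0255  -0.07325]
 [ 0.11675  0.02475 -0.0795 ]
 [ 0.11275  0.024   -0.08525]
 [ 0.1085   0.023   -0.091  ]
 [ 0.104    0.022   -0.09625]
 [ 0.099    0.021   -0.1015 ]
 [ 0.094    0.02    -0.1065 ]
 [ 0.08875  0.01875 -0.111  ]
 [ 0.08325  0.01775 -0.1155 ]
 [ 0.0775   0.0165  -0.1195 ]
 [ 0.0715   0.01525 -0.12325]
 [ 0.0655   0.014   -0.12675]
 [ 0.05925  0.0125  -0.13   ]
 [ 0.05275  0.01125 -0.13275]
 [ 0.04625  0.00975 -0.1355 ]
 [ 0.0395   0.0085  -0.1375 ]]
```

The gripper shut fully without holding the bar, so I'll look.

```bash
python3 - <<'E'
from h import *
s=sensors.sense();print(s['eef_pos'],s['grip_width'],s['force'])
save("wrist","wr1",(120,60,520,400),1.5)
c=save("top","top1"); P=pts(c)[185:260,305:380].reshape(-1,3); q=P[P[:,2]>145]
print(len(q),cv2.minAreaRect(q[:,:2].astype(np.float32)))
E
```

```text
[496.22339201 206.0753374  143.12294777] -0.0028871409171005594 [ 1.00692652 -0.07654162  0.61567302]
4371 ((471.4451599121094, 214.77439880371094), (105.14485931396484, 113.4968490600586), 0.9802228212356567)
```

View pics/wr1.png

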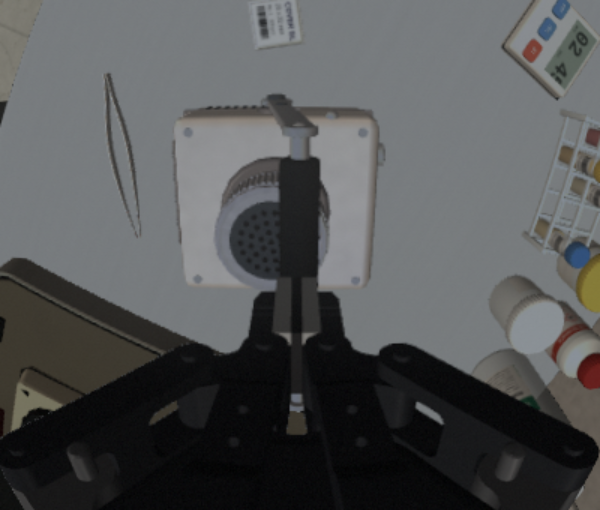

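The bar still runs at crop column 300, straight under the shut fingers. It's unclear whether it's held, so I'll check depths along the bar and the pads.

```bash
python3 - <<'E'
from h import *
s=sensors.sense()
for f,S in(("wr0",dict(ee_rot=[0,.63,.776,0],eef_pos=np.array([496.4,204.6,208.3]))),("wr1",s)):
  c=dict(np.load('pics/'+f+'.npz')); z=c["z_map"]; T=c["tool_from_camera"];Q=R.from_quat(np.roll(S['ee_rot'],-1)).as_matrix()
  for u,v in((320,170),(320,200),(320,230),(320,240),(307,262),(319,262),(328,262),(318,330)):
    x,y=u-c["cx"],v-c["cy"]; r=np.hypot(x,y); t=r/c["fx"]; d=np.array([x/r*np.tan(t),y/r*np.tan(t),1])*z[v,u]
    print(f,u,v,z[v,u].round(1),(Q@(T[:3,:3]@d+T[:3,3])+S['eef_pos']).round(1))
save("scene","sc1",(240,100,440,300),3)
E
```

```text
wr0 320 170 226.2 [491.8 235.6 167.1]
wr0 320 200 233.1 [496.6 213.1 167.5]
wr0 320 230 244.0 [502.  187.6 164.5]
wr0 320 240 244.2 [503.6 180.1 166.8]
wr0 307 262 439.5 [ 5.108e+02  6.290e+01 -5.000e-01]
wr0 319 262 249.5 [506.9 160.8 167.8]
wr0 328 262 439.1 [ 5.404e+02  6.930e+01 -1.000e-01]
wr0 318 330 428.2 [545.6 -25.2  42.2]
wr1 320 170 159.6 [487.7 251.3 166.6]
wr1 320 200 164.9 [491.1 235.3 166.5]
wr1 320 230 170.7 [494.8 218.1 166.1]
wr1 320 240 172.3 [496.1 212.2 166.5]
wr1 307 262 136.8 [488.8 216.8 201.8]
wr1 319 262 137.2 [494.1 217.8 201.5]
wr1 328 262 137.6 [498.1 218.4 201.2]
wr1 318 330 194.9 [509.3 144.9 165.2]
```

View pics/sc1.png

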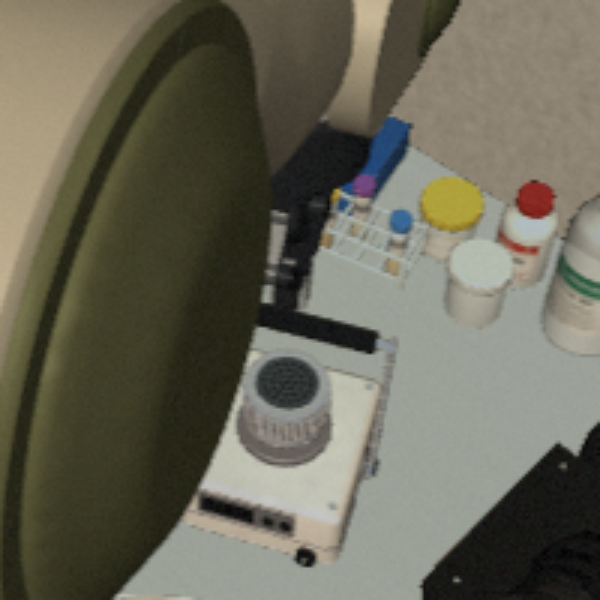

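The depth shows the bar (z about 159, x about 497) centred exactly between the shut fingers, yet the width reads 0. I'll test with the first part of the arc.

Request:
play_rows(deltas=[[0.14,0.03,-0.02,0,0,0,-1],[0.14,0.03,-0.03,0,0,0,-1],[0.14,0.03,-0.03,0,0,0,-1],[0,0,0,0,0,0,-1]])

```text
time_s: 2.52
eef_pos: [513.5, 209.4, 138.1]
ee_rot: [-0.0, 0.63, 0.777, -0.0]
force: [0.2, -0.1, 1.1]
grip_width: -0.0
```

```bash
python3 - <<'E'
from h import *
s=sensors.sense();print(s['eef_pos'],s['grip_width'],s['force'],s['wrist_torque'])
c=save("wrist","wr2",(120,60,520,400),1.5)
z=c["z_map"]; T=c["tool_from_camera"];Q=R.from_quat(np.roll(s['ee_rot'],-1)).as_matrix()
for v in(170,200,230):
  for u in range(295,346,4):
    x,y=u-c["cx"],v-c["cy"]; r=np.hypot(x,y); t=r/c["fx"]; d=np.array([x/r*np.tan(t),y/r*np.tan(t),1])*z[v,u]
    p=Q@(T[:3,:3]@d+T[:3,3])+s['eef_pos']
    if p[2]>140:print(u,v,p.round(1))
E
```

```text
[513.52410887 209.38829455 138.08991985] -0.00015120251145015802 [ 0.21178382 -0.13665718  1.09010427] [0.02341919 0.00667788 0.02202184]
295 170 [492.6 252.5 163.8]
299 170 [494.6 252.  160. ]
295 200 [495.6 237.2 165.4]
299 200 [497.7 236.1 161. ]
295 230 [498.8 220.3 165.4]
299 230 [501.  219.5 162.5]
```

View pics/wr2.png

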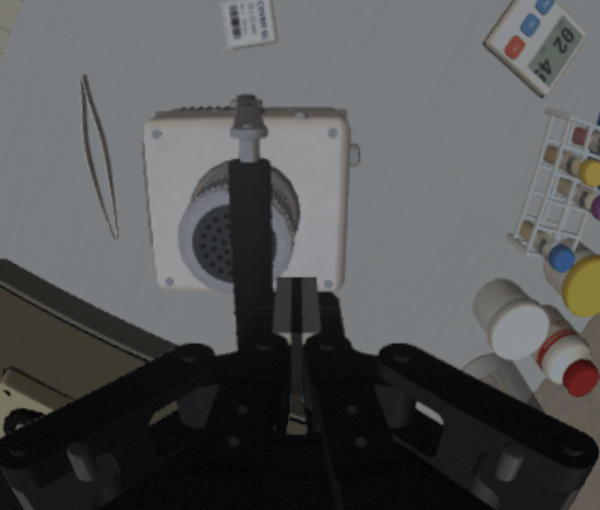

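Now the fingers are shut behind the bar, and the bar is at crop column 250, so they never enclosed it. I'll measure where the fingertips really are from depth.

```bash
python3 - <<'E'
from h import *
c=dict(np.load('pics/wr2.npz')); z=c["z_map"]; T=c["tool_from_camera"]
for u in(308,318,326):
  for v in range(242,300,6):
    x,y=u-c["cx"],v-c["cy"]; r=np.hypot(x,y); t=r/c["fx"]; d=np.array([x/r*np.tan(t),y/r*np.tan(t),1])*z[v,u]
    print(u,v,(T[:3,:3]@d+T[:3,3]).round(1))
E
```

```text
308 242 [-42.4  -8.6  72.5]
308 248 [ 12.9  -4.6 -46.9]
308 254 [ 12.   -4.5 -51.3]
308 260 [ 12.2  -4.3 -57.4]
308 266 [ 12.2  -4.2 -62.8]
308 272 [ 13.1  -4.  -69.2]
308 278 [ 12.2  -3.9 -72.6]
308 284 [ 11.   -3.8 -75.1]
308 290 [ 13.3  -3.6 -82.7]
308 296 [ 12.4  -3.6 -85.4]
318 242 [-42.4   0.5  72.5]
318 248 [ 12.8   0.2 -46.5]
318 254 [ 12.4   0.2 -52. ]
318 260 [ 12.4   0.2 -57.6]
318 266 [ 12.2   0.2 -62.7]
318 272 [ 12.5   0.2 -68.2]
318 278 [ 11.8   0.2 -71.9]
318 284 [ 11.7   0.2 -76.2]
318 290 [  8.1   0.2 -75.4]
318 296 [  4.8   0.2 -74.9]
326 242 [-42.5   7.8  72.7]
326 248 [ 12.1   4.2 -45.2]
326 254 [ 12.3   4.  -51.8]
326 260 [ 11.7   3.9 -56.5]
326 266 [ 12.7   3.7 -63.6]
326 272 [ 12.3   3.6 -67.9]
326 278 [ 12.8   3.4 -73.5]
326 284 [ 10.7   3.4 -74.7]
326 290 [ 14.    3.2 -83.7]
326 296 [ 13.4   3.1 -86.8]
```

Both the depth and the image edge put the real fingertips about 44 mm behind the reported TCP. The world points from the same camera are correct, so the fingers shut above the bar. I'll offset all heights by 44 mm, go back over the bar, descend and grip again.

Request:
play_rows(deltas=[[-0.41,-0.06,0,0,0,0,0.2],[0,0,0,0,0,0,0.2],[0,0,0,0,0,0,0.2],[0,0,0,0,0,0,0.2],[0,0,-0.34,0,0,0,0.2],[0,0,-0.34,0,0,0,0.2],[0,0,-0.34,0,0,0,0.2],[0,0,0,0,0,0,0.2]])

```text
time_s: 3.23
eef_pos: [495.3, 206.7, 95.5]
ee_rot: [-0.001, 0.63, 0.777, -0.002]
force: [0.1, -0.2, 0.5]
grip_width: 0.599
```

Request:
play_rows(deltas=[[0,0,0,0,0,0,-0.4],[0,0,0,0,0,0,-1],[0,0,0,0,0,0,-1],[0,0,0,0,0,0,-1],[0,0,0,0,0,0,-1],[0,0,0,0,0,0,-1]], squeeze=20)

```text
time_s: 3.73
eef_pos: [496.9, 207.1, 98.7]
ee_rot: [0.001, 0.63, 0.777, 0.001]
force: [1.0, 0.7, 6.0]
grip_width: 0.165
```

It's holding now, at a width of about 14 mm. I'll follow the arc.

Request:
play_rows(deltas=[[0.139,0.03,-0.02,0,0,0,-1],[0.138,0.029,-0.027,0,0,0,-1],[0.136,0.029,-0.034,0,0,0,-1],[0.135,0.029,-0.041,0,0,0,-1],[0.132,0.028,-0.048,0,0,0,-1],[0.13,0.028,-0.054,0,0,0,-1],[0.127,0.027,-0.061,0,0,0,-1],[0.124,0.026,-0.067,0,0,0,-1]])

```text
time_s: 4.4
eef_pos: [538.9, 215.9, 83.1]
ee_rot: [-0.0, 0.629, 0.777, -0.0]
force: [-1.2, -2.8, 1.7]
grip_width: 0.165
```

Request:
play_rows(deltas=[[0.12,0.025,-0.073,0,0,0,-1],[0.117,0.025,-0.08,0,0,0,-1],[0.113,0.024,-0.085,0,0,0,-1],[0.108,0.023,-0.091,0,0,0,-1],[0.104,0.022,-0.096,0,0,0,-1],[0.099,0.021,-0.102,0,0,0,-1],[0.094,0.02,-0.107,0,0,0,-1],[0.089,0.019,-0.111,0,0,0,-1]])

```text
time_s: 5.07
eef_pos: [572.7, 223.3, 53.5]
ee_rot: [-0.0, 0.63, 0.777, 0.0]
force: [-2.9, -3.3, -0.8]
grip_width: 0.169
```

Request:
play_rows(deltas=[[0.083,0.018,-0.116,0,0,0,-1],[0.078,0.017,-0.12,0,0,0,-1],[0.072,0.015,-0.123,0,0,0,-1],[0.066,0.014,-0.127,0,0,0,-1],[0.059,0.013,-0.13,0,0,0,-1],[0.053,0.011,-0.133,0,0,0,-1],[0.046,0.01,-0.136,0,0,0,-1],[0.04,0.009,-0.138,0,0,0,-1]])

```text
time_s: 5.73
eef_pos: [592.6, 227.6, 12.4]
ee_rot: [0.0, 0.629, 0.777, 0.0]
force: [-4.4, -2.0, 15.2]
grip_width: 0.167
```

Request:
play_rows(deltas=[[0,0,-0.05,0,0,0,-1],[0,0,0,0,0,0,-1],[0,0,0,0,0,0,-1]])

```text
time_s: 5.98
eef_pos: [592.6, 227.6, 12.2]
ee_rot: [0.0, 0.629, 0.777, 0.0]
force: [-6.0, -2.2, 12.1]
grip_width: 0.165
```

```bash
cat >> h.py <<'E'
def wpts(c,s):
    z=c["z_map"]; v,u=np.mgrid[:z.shape[0],:z.shape[1]]; x,y=u-c["cx"],v-c["cy"]; r=np.hypot(x,y)+1e-9
    k=np.tan(np.minimum(r/c["fx"],1.4))/r; p=np.stack([x*k*z,y*k*z,z],-1)
    T=np.array(c["tool_from_camera"]); Q=R.from_quat(np.roll(s['ee_rot'],-1)).as_matrix()
    w=(p@T[:3,:3].T+T[:3,3])@Q.T+s['eef_pos']; w[z==0]=np.nan; return w
E
python3 - <<'E'
from h import *
s=sensors.sense();print(s['time_s'],s['eef_pos'],s['force'],s['grip_width'])
w=wpts(save("wrist","wr3",(120,60,520,400),1.5),s)
# bar coordinates in port axes (port ~483.3,203.3; yaw 12deg)
a=np.radians(12); d=w[...,:2]-[483.3,203.3]; X=d[...,0]*np.cos(a)+d[...,1]*np.sin(a); Y=-d[...,0]*np.sin(a)+d[...,1]*np.cos(a)
m=(Y>15)&(Y<45)&(X>75)&(X<140)&(w[...,2]>55)&(w[...,2]<120)
print(m.sum(),np.percentile(X[m],[2,50,98]),np.percentile(w[m][:,2],[2,50,98]))
E
```

```text
5.9833 [592.58897529 227.60247316  12.20520781] [-5.95963418 -2.23766289 12.09601229] 0.16534388872673464
3667 [ 79.35335495 111.66771173 130.0573273 ] [ 78.12121838  83.14976369 119.62352979]
```

The grip top is now at z of about 83–84 and X of about 111 mm behind the port, so it's parked against its stop. I'll release, lift and go above the port.

Request:
play_rows(deltas=[[0,0,0,0,0,0,-0.2],[0,0,0,0,0,0,-0.2],[0,0,0,0,0,0,-0.2],[0,0,0.4,0,0,0,-0.2],[0,0,0.7,0,0,0,-0.2],[0,0,0.8,0,0,0,-0.2],[0,0,0.6,0,0,0,0.5],[0,0,0,0,0,0,1]])

```text
time_s: 6.7
eef_pos: [594.7, 228.1, 116.3]
ee_rot: [0.003, 0.629, 0.777, 0.004]
force: [0.6, -0.4, 0.6]
grip_width: 0.667
```

Request:
play_rows(deltas=[[-0.6,-0.13,0,0,0,0,1],[-0.7,-0.16,0,0,0,0,1],[-0.7,-0.16,0,0,0,0,1],[-0.7,-0.15,0,0,0,0,1],[0,0,0,0,0,0,1],[0,0,0,0,0,0,1]])

```text
time_s: 7.2
eef_pos: [483.6, 203.4, 110.8]
ee_rot: [-0.0, 0.629, 0.777, -0.0]
force: [0.4, 0.8, -0.2]
grip_width: 0.999
```

```bash
python3 - <<'E'
from h import *
s=sensors.sense();print(s['time_s'],s['eef_pos'],s['force'],s['grip_width'],s['joints'])
c=save("wrist","wr4"); w=wpts(c,s)
a=np.radians(12); d=w[...,:2]-[483.3,203.3]; X=d[...,0]*np.cos(a)+d[...,1]*np.sin(a); Y=-d[...,0]*np.sin(a)+d[...,1]*np.cos(a)
m=(Y>15)&(Y<45)&(X>100)&(X<125)&(w[...,2]>65)&(w[...,2]<120)
print(m.sum(),X[m].min(),X[m].max(),np.percentile(w[m][:,2],[2,50,98]))
m=(np.hypot(X,Y)<40)&(w[...,2]>108)&(w[...,2]<122)
q=w[m];print(len(q),np.median(q[:,2]),cv2.minEnclosingCircle(q[:,:2].astype(np.float32)),q[:,:2].mean(0))
E
```

```text
7.2 [483.55313008 203.42933615 110.79545705] [ 0.42530434  0.75213653 -0.18540905] 0.9991955592060984 [ 1.74610817e-01  3.91337723e-01  1.61371756e+00  1.15712241e-04
  1.13675060e+00 -3.45989457e-02]
719 103.66965051302712 118.30908991247654 [74.70703675 82.15264281 84.35914042]
5691 114.66200980737642 ((484.8892822265625, 200.3228759765625), 28.92394256591797) [484.15396291 202.79234467]
```

View pics/wr4.png

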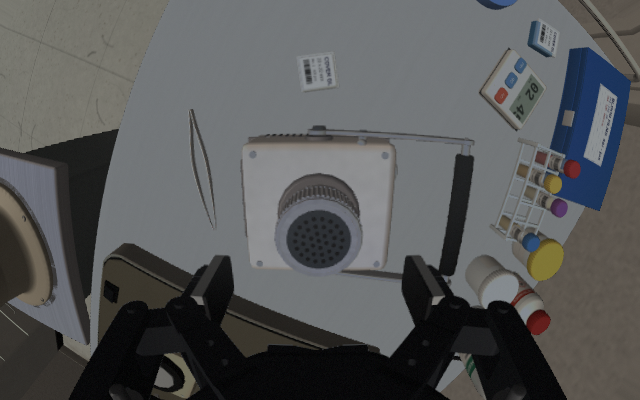

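The wrist view shows the handle parked (bar at columns 445–475) and the collar plate centred at (319,234), within about 1 mm of the tool axis. I'll descend and grip the collar's upper half.

Request:
play_rows(deltas=[[0,0,-0.5,0,0,0,1],[0,0,-0.6,0,0,0,1],[0,0,-0.6,0,0,0,1],[0,0,0,0,0,0,0.7],[0,0,0,0,0,0,0.3],[0,0,0,0,0,0,0],[0,0,0,0,0,0,-0.5],[0,0,0,0,0,0,-0.5]], squeeze=40)

```text
time_s: 7.92
eef_pos: [485.1, 203.6, 44.1]
ee_rot: [0.001, 0.629, 0.777, 0.001]
force: [-0.6, -0.6, -0.9]
grip_width: 0.654
```

Request:
play_rows(deltas=[[0,0,0,0,0,0,-1],[0,0,0,0,0,0,-1]])

```text
time_s: 8.08
eef_pos: [485.0, 203.6, 43.9]
ee_rot: [0.001, 0.629, 0.777, 0.001]
force: [0.9, 0.3, 3.0]
grip_width: 0.655
```

```bash
python3 - <<'E'
from h import *
s=sensors.sense();print(s['time_s'],s['eef_pos'],s['force'],s['wrist_torque'],s['grip_width'],s['joints'][5])
E
```

```text
8.0833 [484.96990504 203.57520876  43.87500612] [0.90358019 0.26226972 3.04435839] [ 0.03368427 -0.08488859  0.03772815] 0.6549963837610063 -0.03458638993798887
```

The collar is gripped (width about 55.7 mm). I'll press lightly first to learn the stiffness.

Request:
play_rows(deltas=[[0,0,-0.05,0,0,0,-1],[0,0,-0.05,0,0,0,-1],[0,0,0,0,0,0,-1]])

```text
time_s: 8.33
eef_pos: [485.4, 203.7, 42.9]
ee_rot: [0.001, 0.629, 0.777, 0.001]
force: [-12.7, -3.6, 36.7]
grip_width: 0.649
```

Request:
play_rows(deltas=[[0,0,0.04,0,0,0,-1],[0,0,0,0,0,0,-1]])

```text
time_s: 8.5
eef_pos: [485.2, 203.6, 43.3]
ee_rot: [0.001, 0.629, 0.777, 0.001]
force: [-5.9, -1.0, 21.0]
grip_width: 0.649
```

Request:
play_rows(deltas=[[0,0,0.03,0,0,0,-1],[0,0,0,0,0,0.3,-1],[0,0,0,0,0,0.5,-1],[0,0,0,0,0,0.5,-1],[0,0,0,0,0,0,-1]])

```text
time_s: 8.92
eef_pos: [484.7, 203.8, 43.5]
ee_rot: [0.001, 0.574, 0.819, 0.001]
force: [-4.7, -0.7, 14.2]
grip_width: 0.656
```

```bash
cat > s.py <<'E'
from h import *
s=sensors.sense();r=R.from_quat(np.roll(s['ee_rot'],-1)).as_matrix()
print(s['time_s'],s['eef_pos'].round(2),s['force'].round(1),s['wrist_torque'].round(2),s['grip_width'].round(3),'q6',s['joints'][5].round(3),'yaw',np.arctan2(r[1,1],r[0,1]).round(3))
E
python3 s.py
```

```text
Traceback (most recent call last):
  File "s.py", line 3, in <module>
    print(s['time_s'],s['eef_pos'].round(2),s['force'].round(1),s['wrist_torque'].round(2),s['grip_width'].round(3),'q6',s['joints'][5].round(3),'yaw',np.arctan2(r[1,1],r[0,1]).round(3))
                                                                                           ^^^^^^^^^^^^^^^^^^^^^
AttributeError: 'float' object has no attribute 'round'
```

Request:
play_rows(deltas=[[0,0,0,0,0,0.5,-1],[0,0,0,0,0,0.5,-1],[0,0,0,0,0,0.5,-1],[0,0,0,0,0,0.5,-1],[0,0,0,0,0,0,-1]])

```text
time_s: 9.33
eef_pos: [483.6, 203.6, 43.4]
ee_rot: [-0.0, 0.485, 0.874, -0.0]
force: [-8.7, -0.9, 17.3]
grip_width: 0.65
```

```bash
sed -i "s/s\['grip_width'\].round(3)/round(float(s['grip_width']),3)/" s.py; python3 s.py
```

```text
9.3333 [483.61 203.56  43.41] [-8.7 -0.9 17.3] [-0.36  1.55  0.09] 0.65 q6 -0.383 yaw 0.558
```

Request:
play_rows(deltas=[[0,0,0.01,0,0,0.5,-1],[0,0,0,0,0,0.5,-1],[0,0,0,0,0,0.5,-1],[0,0,0,0,0,0.5,-1],[0,0,0,0,0,0,-1]])

```text
time_s: 9.75
eef_pos: [482.8, 203.0, 43.4]
ee_rot: [-0.001, 0.391, 0.92, -0.001]
force: [-10.3, -4.1, 16.7]
grip_width: 0.654
```

Request:
play_rows(deltas=[[0,0,0,0,0,0.5,-1],[0,0,0,0,0,0.5,-1],[0,0,0,0,0,0.5,-1],[0,0,0,0,0,0.5,-1],[0,0,0,0,0,0,-1]])

```text
time_s: 10.17
eef_pos: [482.1, 202.3, 43.3]
ee_rot: [-0.002, 0.293, 0.956, -0.002]
force: [-15.7, -9.1, 19.5]
grip_width: 0.65
```

```bash
python3 s.py
```

```text
10.1667 [482.13 202.27  43.33] [-15.7  -9.1  19.5] [-1.62  2.4   0.14] 0.65 q6 -0.802 yaw 0.977
```

Lateral force is building because the grip is slightly off the collar axis. I'll relieve it by shifting with the drift and continue.

Request:
play_rows(deltas=[[-0.03,-0.02,0.02,0,0,0,-1],[0,0,0,0,0,0.5,-1],[0,0,0,0,0,0.5,-1],[0,0,0,0,0,0.5,-1],[0,0,0,0,0,0,-1]])

```text
time_s: 10.58
eef_pos: [481.6, 201.7, 43.6]
ee_rot: [-0.001, 0.217, 0.976, -0.001]
force: [-9.8, -7.3, 10.4]
grip_width: 0.649
```

```bash
python3 s.py
```

```text
10.5833 [481.64 201.65  43.55] [-9.8 -7.3 10.4] [-1.26  1.38  0.06] 0.649 q6 -0.96 yaw 1.134
```

Request:
play_rows(deltas=[[-0.02,-0.02,0,0,0,0.5,-1],[0,0,0,0,0,0.5,-1],[0,0,0,0,0,0.5,-1],[0,0,0,0,0,0.5,-1],[0,0,0,0,0,0,-1]])

```text
time_s: 11.0
eef_pos: [481.2, 200.9, 43.6]
ee_rot: [-0.001, 0.114, 0.994, -0.001]
force: [-8.0, -7.8, 10.0]
grip_width: 0.654
```

```bash
python3 s.py
```

```text
11.0 [481.17 200.86  43.59] [-8.  -7.8 10. ] [-1.18  1.15 -0.01] 0.654 q6 -1.171 yaw 1.343
```

```bash
cat > k.py <<'E'
import sys
from h import *
f=sys.argv[1]; s=sensors.sense(); c=save("wrist",f,(220,180,420,320),4); w=wpts(c,s)
m=(np.hypot(w[...,0]-483.5,w[...,1]-203)<45)&(w[...,2]>100)&(w[...,2]<120)
q=w[m]; print(len(q),'top z',np.percentile(q[:,2],[10,50,90]).round(1))
m&=abs(w[...,2]-np.median(q[:,2]))<3; q=w[m]; print(cv2.minEnclosingCircle(q[:,:2].astype(np.float32)),q.mean(0).round(1))
E
python3 k.py wr5; python3 s.py
```

```text
12999 top z [107.5 114.2 115.2]
((474.6872863769531, 203.8218994140625), 41.7315673828125) [481.4 202.2 114.2]
11.05 [481.22 200.84  43.61] [-8.5 -8.5 10.5] [-1.24  1.2   0.  ] 0.652 q6 -1.169 yaw 1.341
```

View pics/wr5.png

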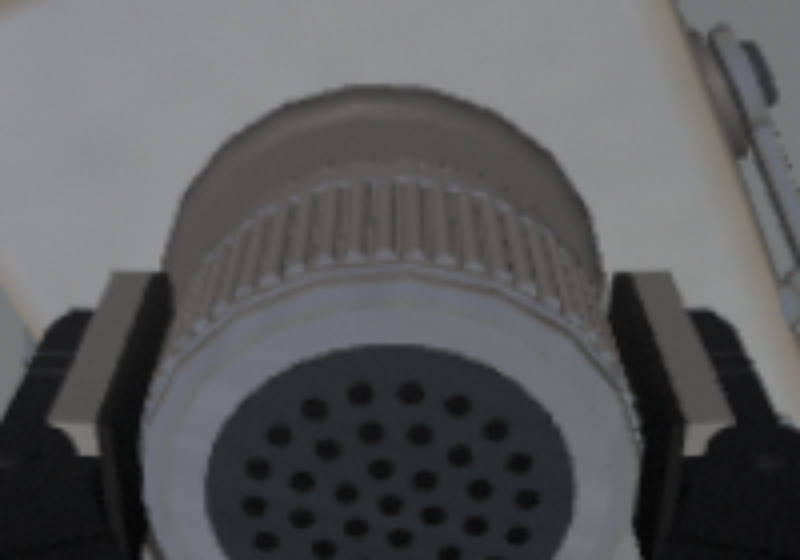

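```bash
python3 - <<'E'
from h import *
s=sensors.sense();Q=R.from_quat(np.roll(s['ee_rot'],-1)).as_matrix()
c=dict(np.load('pics/wr5.npz'))
for u,v in((317.5,306),(317.5,303)):
    p=wray(c,s,u,v,114.5);print(p.round(1),(Q.T@(p-s['eef_pos'])).round(1))
S=dict(ee_rot=[0,.629,.777,0],eef_pos=np.array([483.55,203.43,110.8]))
c4=dict(np.load('pics/wr4.npz'));p=wray(c4,S,319,239,114.5);print('wr4',p.round(1))
Q=R.from_quat(np.roll(S['ee_rot'],-1)).as_matrix();print((Q.T@(p-S['eef_pos'])).round(1))
E
cd pics; ls | head -30
```

```text
[485.9 201.3 114.5] [ -4.4   1.3 -70.9]
[484.3 201.6 114.5] [ -2.7   1.3 -70.9]
wr4 [485.1 200.8 114.5]
[-2.9  1.  -3.7]
sc1.npz
sc1.png
scene0.npz
scene0.png
top0.npz
top0.png
top1.npz
top1.png
wr0.npz
wr0.png
wr1.npz
wr1.png
wr2.npz
wr2.png
wr3.npz
wr3.png
wr4.npz
wr4.png
wr5.npz
wr5.png
```

The plate centre sits about 3 mm off the tool axis along the pads, which explains the drift. I'll keep following that orbit as I turn.

Request:
play_rows(deltas=[[-0.015,-0.03,0,0,0,0.5,-1],[0,0,0,0,0,0.5,-1],[0,0,0,0,0,0.5,-1],[0,0,0,0,0,0.5,-1],[0,0,0,0,0,0,-1]])

```text
time_s: 11.47
eef_pos: [480.9, 199.9, 43.4]
ee_rot: [-0.001, 0.009, 1.0, -0.001]
force: [-5.3, -4.6, 6.8]
grip_width: 0.652
```

```bash
python3 s.py
```

```text
11.4667 [480.89 199.93  43.44] [-5.3 -4.6  6.8] [-0.82  0.91  0.06] 0.652 q6 -1.382 yaw 1.552
```

Request:
play_rows(deltas=[[0.005,-0.02,-0.01,0,0,0.5,-1],[0,0,0,0,0,0.5,-1],[0,0,0,0,0,0.5,-1],[0,0,0,0,0,0.5,-1],[0,0,0,0,0,0,-1]])

```text
time_s: 11.88
eef_pos: [480.6, 198.9, 42.2]
ee_rot: [-0.002, -0.095, 0.995, -0.001]
force: [-3.2, -5.6, -0.3]
grip_width: 0.654
```

```bash
python3 s.py
```

```text
11.8833 [480.65 198.89  42.19] [-3.2 -5.6 -0.3] [-0.91  0.56 -0.09] 0.654 q6 -1.593 yaw 1.762
```

z dropped to 42.2 and the contact force vanished, so the keyways are over the pins. I'll go down gently.

Request:
play_rows(deltas=[[0,-0.01,-0.03,0,0,0.2,-1],[0,0,-0.03,0,0,0.2,-1],[0,0,-0.03,0,0,0,-1],[0,0,0,0,0,0,-1]])

```text
time_s: 12.22
eef_pos: [481.1, 198.6, 38.8]
ee_rot: [-0.001, -0.115, 0.993, -0.001]
force: [-2.9, -4.6, 0.7]
grip_width: 0.649
```

```bash
python3 s.py
```

```text
12.2167 [481.12 198.56  38.85] [-2.9 -4.6  0.7] [-0.89  0.48  0.  ] 0.649 q6 -1.633 yaw 1.801
```

Request:
play_rows(deltas=[[0,0,-0.03,0,0,0,-1],[0,0,-0.03,0,0,0,-1],[0,0,-0.03,0,0,0,-1],[0,0,0,0,0,0,-1]])

```text
time_s: 12.55
eef_pos: [481.2, 198.6, 36.0]
ee_rot: [-0.001, -0.115, 0.993, -0.001]
force: [-5.8, -6.4, 7.2]
grip_width: 0.654
```

```bash
python3 s.py
```

```text
12.55 [481.2  198.56  35.95] [-5.8 -6.4  7.2] [-1.04  0.9  -0.01] 0.654 q6 -1.633 yaw 1.801
```

On the seal at about 7 N, with about 2.5 mm to go.

Request:
play_rows(deltas=[[-0.01,-0.015,-0.025,0,0,0,-1],[0,0,-0.025,0,0,0,-1],[0,0,0,0,0,0,-1],[0,0,0,0,0,0,-1]])

```text
time_s: 12.88
eef_pos: [481.3, 198.5, 34.3]
ee_rot: [-0.0, -0.115, 0.993, -0.0]
force: [-5.3, -3.5, 9.0]
grip_width: 0.654
```

```bash
python3 s.py
```

```text
12.8833 [481.33 198.5   34.29] [-5.3 -3.5  9. ] [-0.51  0.65 -0.02] 0.654 q6 -1.634 yaw 1.801
```

Request:
play_rows(deltas=[[0,0,-0.025,0,0,0,-1],[0,0,-0.02,0,0,0,-1],[0,0,0,0,0,0,-1],[0,0,0,0,0,0,-1]])

```text
time_s: 13.22
eef_pos: [481.4, 198.5, 33.9]
ee_rot: [0.0, -0.115, 0.993, -0.0]
force: [-10.5, -5.5, 24.2]
grip_width: 0.657
```

```bash
python3 s.py
```

```text
13.2167 [481.39 198.5   33.9 ] [-10.5  -5.5  24.2] [-0.78  1.67 -0.06] 0.657 q6 -1.634 yaw 1.801
```

A hard stop was felt at about 34 mm (10 mm below the start). I'll ease off a little and verify by depth.

Request:
play_rows(deltas=[[-0.01,-0.005,0.02,0,0,0,-1],[0,0,0,0,0,0,-1],[0,0,0,0,0,0,-1]])

```text
time_s: 13.47
eef_pos: [481.4, 198.5, 34.0]
ee_rot: [0.001, -0.115, 0.993, -0.0]
force: [-5.5, -3.3, 13.6]
grip_width: 0.65
```

```bash
python3 s.py; python3 - <<'E'
from h import *
s=sensors.sense(); c=save("wrist","wr6"); w=wpts(c,s)
a=np.radians(12); d=w[...,:2]-[485,201.3]; X=d[...,0]*np.cos(a)+d[...,1]*np.sin(a); Y=-d[...,0]*np.sin(a)+d[...,1]*np.cos(a)
w5=dict(np.load('pics/wr5.npz'));
m=np.zeros(X.shape,bool); m[275:325,285:350]=1; m&=(np.hypot(X,Y)<26)&(w[...,2]>95)&(w[...,2]<120)
print('plate z',m.sum(),np.percentile(w[m][:,2],[10,50,90]).round(2))
m=(abs(Y)<35)&(X>95)&(X<125)&(w[...,2]>60)&(w[...,2]<120); print('bar',m.sum(),np.median(X[m]) if m.any() else 0,np.percentile(w[m][:,2],95) if m.any() else 0)
t=save("top","top2"); v=pts(t)
for n,u,r in(("forceps",343,272),("box",295,233),("timer",281,149),("pot",368,132)): 
  o=np.load('pics/top0.npz')["pixels"][r-12:r+13,u-14:u+15].astype(int); print(n,abs(o-t["pixels"][r-12:r+13,u-14:u+15]).mean().round(1))
E
```

```text
13.4667 [481.42 198.52  33.97] [-5.5 -3.3 13.6] [-0.37  0.82 -0.02] 0.65 q6 -1.635 yaw 1.801
plate z 3242 [104.4  105.06 105.75]
bar 0 0 0
forceps 54.6
box 5.1
timer 4.5
pot 5.3
```

View pics/wr6.png

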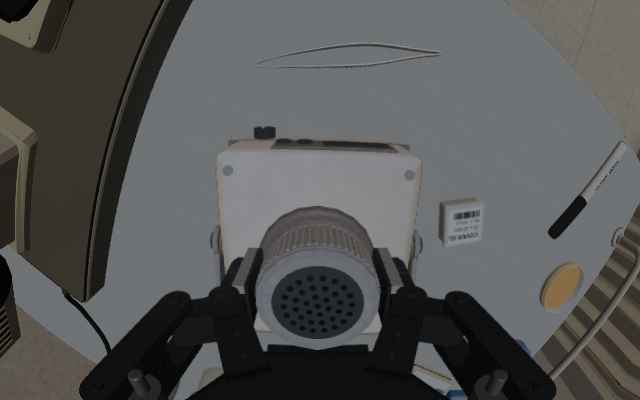

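The plate stands at z = 105.06 mm, and home is 105.0. The push is a steady 13.6 N, the handle arms still lie back, and the forceps at (350,55) and the box at (462,222) look in place. I'll hand it in.

```bash
python3 -c "
from rig import order; print(order.finish_job())"; python3 s.py
```

```text
the job is handed in; nothing more can be done
None
the job is handed in; nothing more can be done
```

The air sampler is ready for its leak check. The handle is parked, and the filter cell is pushed home, still held there when I handed the job in at about 13.5 s. No verdict was reported.

- **Handle:** I gripped it and swung it to the back stop. After release its grip measured 111 mm behind the port's axis with its top at about 84 mm, which matches the parked position.
- **Filter cell:** After a turn of about 1.55 rad the keyways dropped over the pins. I pressed the cell 10 mm down to the hard stop, then eased the push to about 13.6 N. The plate on top measured 105.06 mm above the table; fully home is 105.0.
- **Other things on the cart:** The box, timer and pot look unchanged from above. The arm hid the forceps in the top view, so that check failed, but the wrist camera showed them still lying in front of the sampler.

**What went wrong or disagreed:**
- The first grip on the handle closed on air. The real fingertips sit about 44 mm behind the reported TCP, and correcting the heights for that fixed it.
- One press on the cell, before turning it, briefly reached about 37 N measured at the wrist. I backed it off straight away.
- At the end the arm hid the handle's grip from depth measurement. My last check there was only that its arms still lay back.

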